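# Start up the forge from its bench controls

## Task

Start up the forge by pressing its controls in order with the fingertips: first push the raised end of the mains box's rocker down until it is fully over, then press the large square key of the extractor box fully in, then press the large round key of the blower pendant fully in. Press neither of the small stop keys. Do not lift, tip or shift the pendant: it stays lying where it is, and so do the tools and other things on the bench.

Things in the scene. Friction and masses are not known exactly. Their poses are not given: they have to be found in the camera images.
- mains_rocker (a joint): The rocker of the mains box: a black rocking plate 70 long, 36 wide, 14 thick, on top of a grey steel box 110 x 80 x 60 high that is screwed to the bench. It pivots about its middle, about 70 above the bench. Value in rad: 0 = off (one end stands up, tilted 0.2 rad), 0.4 = fully over (that end down, the other end up by 0.2 rad). It has friction (about 0.06 N m), no spring, and stays where it is left.
- mains_press (a point): Point on the upper face of the rocker, 22 from its pivot towards the end that stands up at the start and has to be pushed down, which is the end beside the round cable gland on the box's short side; 85 above the bench when off, sinking 10 as the rocker goes fully over. Its x axis runs from the pivot towards that end (level at joint value 0, turning down with the rocker), y is level across the rocker.
- extractor_start (a joint): The LARGE SQUARE key, 36 x 36, black, on the extractor box: a grey steel box 130 x 80 x 60 high, screwed to the bench, that carries two square keys 65 apart along its length, the large one nearer the round cable gland on a short side. Value in m: pressed in, downwards; 0 = fully out (14 proud of the box), up to 0.0015 at the start, 0.008 = fully in (6 proud). It slides with 4 N of friction, no spring, and stays in once pressed.
- extractor_start_top (a point): Centre of the top face of the large square key, 74 above the bench when fully out; moves down with it. z is up, x runs along the box's length.
- extractor_stop (a joint): The SMALL SQUARE stop key, 18 x 18, of the extractor box. Value in m: pressed in, downwards; sprung (2 N to 6 N); 0 = out, 0.008 = fully in. It must not be pressed.
- extractor_stop_top (a point): Centre of the top face of the small square key, 74 above the bench.
- pendant: The blower's hand pendant: a grey box 130 x 66 x 50 high, about 0.9 kg, with a steel hanging loop at one end (+x), lying loose on the bench with its two round keys up, 65 apart along its length. Origin: centre of its underside; x along its length, z up.
- blower_start (a joint): The LARGE ROUND key, 38 across, black, on the pendant. Value in m: pressed in, downwards; 0 = fully out (14 proud of the pendant), up to 0.0015 at the start, 0.008 = fully in (6 proud). It slides with 4 N of friction, no spring, and stays in once pressed.
- blower_start_top (a point): Centre of the top face of the large round key, 64 above the bench when fully out; moves down with it. z is up, x runs along the box's length.
- blower_stop (a joint): The SMALL ROUND stop key, 20 across, of the pendant, beside the hanging loop. Value in m: pressed in, downwards; sprung (2 N to 6 N); 0 = out, 0.008 = fully in. It must not be pressed.
- blower_stop_top (a point): Centre of the top face of the small round key, 64 above the bench.
- tin: Bystander: plain steel tin, 44 across, 62 tall. Origin: about the middle of its underside.
- brush: Bystander: wire brush with wooden back, 120 x 34 x 40. Origin: about the middle of its underside.
- drift: Bystander: small steel drift standing on end, 22 across, 75 tall. Origin: about the middle of its underside.
- hammer: Bystander: forging hammer, 280 long, lying. Origin: on its underside, x along the handle towards the head.
- tongs: Bystander: black tongs, 270 long, lying. Origin: about the middle of its underside.
- horseshoe: Bystander: horseshoe, 110 x 115, lying. Origin: about the middle of its underside.
- mug: Bystander: white mug, 80 across, 90 tall. Origin: about the middle of its underside.
There are look-alikes about, which are no part of the job. What is shaped like the pendant but pink or turquoise is not meant.

How it is judged:
On the way, in this order (a step that is already met when the one before it is completed fails the run):
1. the mains rocker is fully over (value of joint mains_rocker above 0.34 rad), for 0.1 s.
2. the large square extractor key is fully in (value of joint extractor_start above 0.006 m), for 0.1 s.
3. the large round blower key is fully in (value of joint blower_start above 0.006 m), for 0.1 s.
At the end, for the whole second after the job is handed in: The rocker is over (above 0.34 of 0.4 rad), the large square and large round keys are in (above 6 of 8 mm), both stop keys are out (under 2 mm), and the pendant lies flat and still within 30 mm of where it was (value of joint mains_rocker above 0.34 rad and value of joint each of extractor_start, blower_start above 0.006 m and value of joint each of extractor_stop, blower_stop below 0.002 m and distance of pendant from where it was at the start of the episode below 0.03 m and angle between pendant's own z axis and vertical below 0.1 rad and linear speed of pendant below 0.02 m/s); the robot touches nothing.
It fails at once if the extractor key is pressed before the mains is on (value of joint extractor_start above 0.004 m and value of joint mains_rocker below 0.3 rad).
It fails at once if the blower key is pressed before the extractor key is in (value of joint blower_start above 0.004 m and value of joint extractor_start below 0.005 m).
It fails at once if a stop key is pressed (3 mm) (value of joint any of extractor_stop, blower_stop above 0.003 m).
It fails at once if the pendant is lifted (10 mm), tipped (0.2 rad) or shifted (30 mm) (height (world z) of pendant above 0.01 m or angle between pendant's own z axis and vertical above 0.2 rad or distance of pendant from where it was at the start of the episode above 0.03 m).
It fails at once if another thing on the bench is lifted or moved (25 mm) (distance of any of tin, brush, drift, hammer, tongs, horseshoe, mug from where it was at the start of the episode above 0.025 m).
It also fails if it takes over 48 s, if anything falls off the work surface, if the arm or the gripper's body presses on something with over 40 N, if the wrist force passes 120 N, or if a joint passes its speed limit or range.

## Robot

A 7-joint arm with a two-finger parallel gripper is mounted at the origin on the work surface. World frame = base frame: x ahead of the robot, y to its left, z up, the work surface at z = 0. Lengths are in m, angles in rad, forces in N, time in s.
With the tool pointing down it reaches from about 0.4 to 0.85 m from the base axis. Payload 4.5 kg.
Tool frame: the origin (TCP) lies on the centre line of the jaws, within the pads' length; the fingertips stand ahead of it and the grasp point (between the pads) lies 3 mm ahead of it (r.finger_overhang is the z of the fingertips in the tool frame, in m); z points along the fingers, y is the direction in which the jaws open and shut (so a half turn about z gives the same grasp; the last joint's range is limited). The gripper opens to 88 mm and grips with 3 to 60 N. Pads are 18 mm wide; open, the fingers measure 123 mm over their backs; the gripper's body (75 mm by 187 mm) begins 45 mm behind the grasp point.
Start: joints at [1.289, 0.689, -0.195, 1.565, 0.157, 0.902, -0.215], TCP at [0.194, -0.594, 0.261] pointing down, gripper open.
Joint ranges: [-3.01, 3.01], [-0.46, 2.08], [-1.47, 1.51], [0.13, 2.56], [-1, 4.14], [0.04, 2.09], [-2.66, 2.66]. Speed limits (rad/s): [2.57, 2.57, 3.14, 3.14, 3.14, 3.14, 3.14].

## Interface

Orientations are given as a unit quaternion [x, y, z, w].
In Python, from plant import get_state, snapshot, camera_model, workorder, boxes_of, mark_of, r gives the robot as it stands.
- The arm moves only by the tool jog_arm, never from a script. Its argument "rows" is a list of rows, each a list of 2 entries, a list of its own where there are three numbers: the shift along the tool's x, y, z normalised to -1 to 1, where 1 is 75 cm, then the turn about the tool's z normalised to -1 to 1, where 1 is 2 rad. A call has 1 to 20 rows; each row is the pose to reach, as a shift and turn from the pose commanded when the call began, along the tool's axes at that moment; what a row does not reach only later rows make up. A row lasts 1/12 s, in which the tool goes at most 41.7 mm and 7.16 degrees, less where a joint would pass 70% of its speed; a pose out of reach is approached as far as the arm can. A call with a number of a shift or a turn outside -1 to 1 is refused whole. A call with a gripper value outside its range is refused whole. "gripper" is the finger opening in mm, from 0 to 88.1, set as the call begins (left out, the last holds). The fingers move at their own pace and stop on an object; "newtons" is the grip in N (left out, the last holds). Time passes only in rows, so rows that repeat a pose let the fingers close. It gives the time, the measured TCP pose, the force and the opening at its end, in the units of the state.
- get_state(): the state, without advancing time (a new reading comes with each control period).
- snapshot(name): name is "scene" or "side" or "wrist"; returns the picture (480x640x3 uint8, red, green, blue); there is no depth.
- camera_model(name): a dict with "mtx" (3x3 intrinsics, pixels), "extrinsics" (4x4, takes a point from camera to world coordinates); the wrist camera has in their place "T_tool_cam" (4x4, takes a point from camera to tool coordinates, whose origin is the TCP and whose axes are the flange's). Camera axes: x right, y up, looking along -z (the intrinsics and any distortion apply to the point x, -y, -z); pixel columns grow to the right and rows downward; lengths in m; the calibration is good to about 2 mm. The wrist camera is an equidistant fisheye: a pixel r from the principal point sees the ray r / f radians off the axis. A picture is of the moment at which its call begins: read the wrist's pose just before it. camera_model takes no time and is no camera call.
- workorder.finish_job(): hands the job in, once; it reports no verdict.
Trained networks look in the newest picture that a camera, given by its name, has taken for a name from the list of things; names that differ only in an ending like _2 or _b are one class to them, and where a whole thing is asked for, a point or a joint stands for the part that bears it (a point fixed in the world has none). Each returns a list of dicts, best first, with "p" (0 to 1); they miss things now and then, are a little off and sometimes report something else, mostly with a low value. They report only what shows in the picture. A call takes as long as a camera call. They do not tell look-alikes from the thing itself.
- boxes_of(thing, camera): "rect" ([left, top, right, bottom] in pixels, round what is visible of it).
- mark_of(thing, camera): "pixel" ([row, column] in pixels: a listed point, or the origin of a listed thing).
The state is a dict: "clock": time; "q": joint angles; "qd": joint speeds; "joint_torque": joint torques, N m; "tool_pos": TCP position; "eef_rot": TCP orientation; "contact_force": force on the tool from outside, world axes, zero at the start; "moment": the same for the moment, N m; "opening": opening from 0.0 (shut) to 1.0 (fully open).
Only numpy, scipy, OpenCV 4.12 (cv2) and the standard library are available. Lean on these libraries where they do the work, as an engineer would, in place of code of your own. Each camera call takes 0.05 s, during which the arm holds its last target.

## Working session

There is one attempt and no reset: what is moved stays moved. The work goes in short steps, Python scripts to look and compute and a tool call to move; the robot and the scene stay as the last step left them, time stands still between calls to the robot, and variables do not carry over. Pictures are saved under pics/ and viewed, and the job is handed in when it is done.

Besides the shell and the picture viewer there is one more tool, called as name(argument=value, ...), one argument or row to a line, values as JSON. jog_arm: Moves the arm, as the interface text tells. Scaled input: -1 to 1 covers 75 cm each way for a shift and 2 rad each way for a turn. Its arguments: {"type":"object","properties":{"rows":{"type":"array"},"gripper":{"type":"number"},"newtons":{"type":"number"}},"required":["rows"]}

```bash
mkdir -p pics; ls; cat > h.py <<'E'
import numpy as np, cv2
from plant import get_state, snapshot, camera_model, workorder, boxes_of, mark_of, r
from scipy.spatial.transform import Rotation as R
def snap(n,f):
    im=snapshot(n); cv2.imwrite('pics/'+f,im[:,:,::-1]); return im
def ray(cam,px,st=None):
    m=camera_model(cam); K=np.array(m['mtx']); row,col=px
    u=(col-K[0,2])/K[0,0]; v=(row-K[1,2])/K[1,1]
    if cam=='wrist':
        th=np.hypot(u,v); s=np.sin(th)/th if th>1e-9 else 1
        d=np.array([u*s,-v*s,-np.cos(th)])
        T=np.array(m['T_tool_cam']); W=np.eye(4); W[:3,:3]=R.from_quat(st['eef_rot']).as_matrix(); W[:3,3]=st['tool_pos']; T=W@T
    else:
        if 'dist' in m or 'distortion' in m: print('distortion!',m.keys())
        d=np.array([u,-v,-1.]); T=np.array(m['extrinsics'])
    return T[:3,3],T[:3,:3]@d
def at(cam,px,z,st=None):
    o,d=ray(cam,px,st); return o+d*(z-o[2])/d[2]
E
python3 - <<'E'
from h import *
s=get_state(); print(s['clock'],s['tool_pos'],s['eef_rot'],s['contact_force'],r.finger_overhang)
for c in ['scene','side','wrist']:
    print(camera_model(c)); snap(c,c+'0.png')
    for t,z in [('mains_press',.085),('extractor_start_top',.074),('extractor_stop_top',.074),('blower_start_top',.064),('blower_stop_top',.064),('pendant',0)]:
        for m in mark_of(t,c)[:4]:
            print(c,t,round(m['p'],2),np.round(m['pixel'],1),np.round(at(c,m['pixel'],z,s),3))
E
```

```text
pics
0.0 [ 0.19386114 -0.59355103  0.25991408] [ 9.87553302e-01  1.57282038e-01 -2.39841047e-04 -8.82132995e-04] [ 0.55203637 -0.40451548  0.37829565] 0.022
{'mtx': array([[442.40668476,   0.        , 320.4710626 ],
       [  0.        , 442.40668476, 240.29580631],
       [  0.        ,   0.        ,   1.        ]]), 'extrinsics': array([[ 0.29204934, -0.53949896,  0.78971391,  1.35253543],
       [ 0.95637005,  0.15785698, -0.24584038, -0.28339767],
       [ 0.00796878,  0.82705625,  0.56206268,  0.66895964],
       [ 0.        ,  0.        ,  0.        ,  1.        ]])}
scene mains_press 0.64 [233. 443.] [0.585 0.265 0.085]
scene mains_press 0.55 [317.3 419. ] [0.83  0.074 0.085]
scene mains_press 0.43 [256.5 201.2] [ 0.519 -0.301  0.085]
scene extractor_start_top 0.79 [276.  206.5] [ 0.578 -0.296  0.074]
scene extractor_start_top 0.21 [282.9 394.5] [0.713 0.08  0.074]
scene extractor_stop_top 0.51 [254.2 200.5] [ 0.494 -0.302  0.074]
scene blower_start_top 0.63 [215.9 300.3] [ 0.378 -0.036  0.064]
scene blower_start_top 0.58 [212.  203.3] [ 0.286 -0.28   0.064]
scene blower_start
[... 2034 characters left out ...]
 0.   ]
side pendant 0.59 [369.6 276.3] [ 0.316 -0.289  0.   ]
{'mtx': array([[371.64829954,   0.        , 316.24196356],
       [  0.        , 371.64829954, 243.38636573],
       [  0.        ,   0.        ,   1.        ]]), 'T_tool_cam': array([[-1.41000815e-03,  9.65059844e-01,  2.62025779e-01,
         6.64391786e-02],
       [ 9.99998804e-01,  1.19434877e-03,  9.82301907e-04,
        -3.12239544e-04],
       [ 6.35029958e-04,  2.62026851e-01, -9.65060374e-01,
        -1.24480741e-01],
       [ 0.00000000e+00,  0.00000000e+00,  0.00000000e+00,
         1.00000000e+00]])}
wrist blower_start_top 0.65 [45.4 49.4] [ 0.291 -0.27   0.064]
wrist pendant 0.61 [ 38.  103.3] [ 0.315 -0.294  0.   ]
```

View pics/scene0.png

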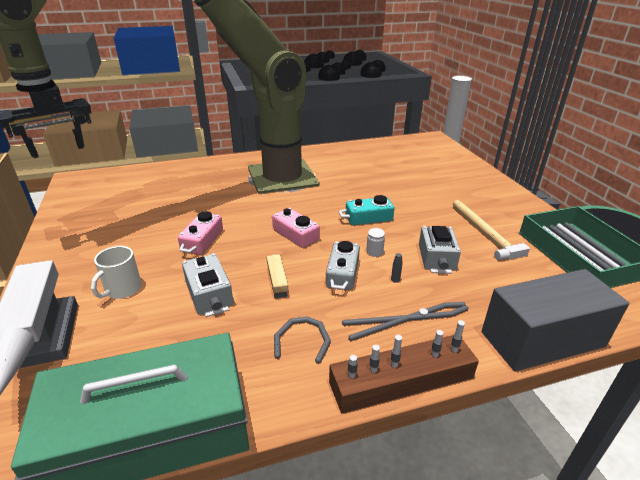

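View pics/side0.png

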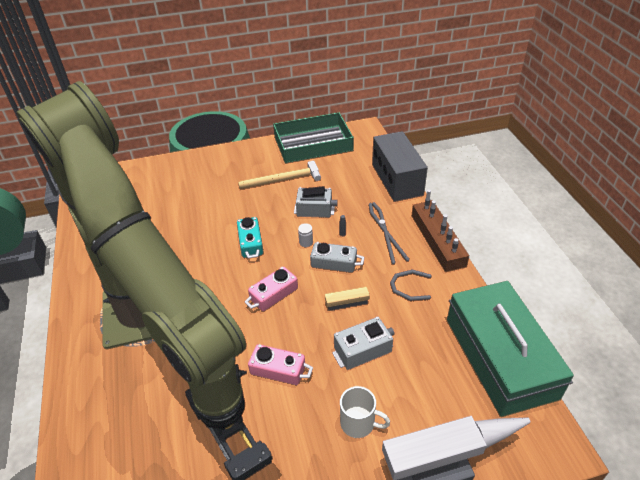

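The grey pendant is at scene (row 262, col 343). The grey extractor box is at (282, 207) with its large key by the gland, and the mains box is at (245, 440) with its gland towards +x. The pink and turquoise pendants are decoys. I'll move over with the fingers shut and refine from the wrist camera.

jog_arm(
  rows=[
    [[0.5, -0.25, -0.04], 0],
    [[0.5, -0.25, -0.04], 0],
    [[0.5, -0.25, -0.04], 0],
    [[0.5, -0.25, -0.04], 0],
    [[0.5, -0.25, -0.04], 0],
    [[0.5, -0.25, -0.04], 0],
    [[0.5, -0.25, -0.04], 0],
    [[0.5, -0.25, -0.04], 0],
    [[0.5, -0.25, -0.04], 0],
    [[0.5, -0.25, -0.04], 0],
    [[0.5, -0.25, -0.04], 0],
    [[0.5, -0.25, -0.04], 0],
    [[0.5, -0.25, -0.04], 0],
    [[0.5, -0.25, -0.04], 0],
  ],
  gripper=0,
  newtons=20,
)

```text
clock: 2.22
tool_pos: [0.4908, -0.3012, 0.2906]
eef_rot: [0.988, 0.156, -0.001, 0.0]
contact_force: [-0.3, 0.1, -0.5]
opening: 0.006
```

```bash
cat >> h.py <<'E'
def look(f,things):
    s=get_state(); print(round(s['clock'],2),np.round(s['tool_pos'],4),np.round(R.from_quat(s['eef_rot']).as_matrix()[:,0],3),np.round(s['contact_force'],2),s['opening'])
    snap('wrist',f)
    Z=dict(mains_press=.085,extractor_start_top=.074,extractor_stop_top=.074,blower_start_top=.064,blower_stop_top=.064)
    for t in things:
        for m in mark_of(t,'wrist')[:4]:
            print(t,round(m['p'],2),np.round(m['pixel'],1),np.round(at('wrist',m['pixel'],Z[t],s),4))
E
python3 -c "
from h import *
look('w1.png',['extractor_start_top','extractor_stop_top','blower_start_top','blower_stop_top','mains_press'])"
```

```text
2.22 [ 0.4908 -0.3012  0.2906] [ 0.951  0.308 -0.002] [-0.25  0.12 -0.48] 0.006218989263451677
extractor_start_top 0.83 [130.3 335.2] [ 0.5715 -0.2927  0.074 ]
extractor_stop_top 0.73 [204.8 318.2] [ 0.5012 -0.2992  0.074 ]
extractor_stop_top 0.6 [97.6 45.5] [0.5321 0.0243 0.074 ]
blower_start_top 0.8 [97.4 45.8] [0.5317 0.0328 0.064 ]
blower_start_top 0.55 [231.3  66.2] [ 0.3885 -0.0321  0.064 ]
blower_stop_top 0.85 [49.  75.1] [0.591  0.0071 0.064 ]
blower_stop_top 0.71 [284.1  83.6] [ 0.3315 -0.0643  0.064 ]
```

View pics/w1.png

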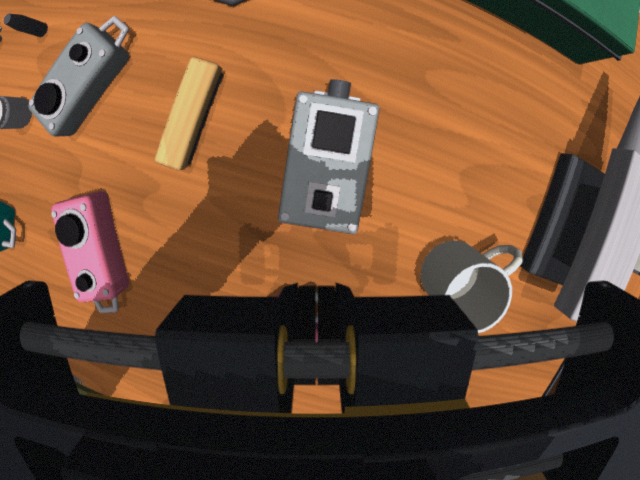

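The wrist view shows the large square key at (132, 334), beside the gland, and the small one at (201, 322). The grey pendant is top left. Next I'll look at the mains box.

jog_arm(
  rows=[
    [[0.26, -0.68, 0], 0],
    [[0.26, -0.68, 0], 0],
    [[0.26, -0.68, 0], 0],
    [[0.26, -0.68, 0], 0],
    [[0.26, -0.68, 0], 0],
    [[0.26, -0.68, 0], 0],
    [[0.26, -0.68, 0], 0],
    [[0.26, -0.68, 0], 0],
    [[0.26, -0.68, 0], 0],
    [[0.26, -0.68, 0], 0],
    [[0.26, -0.68, 0], 0],
    [[0.26, -0.68, 0], 0],
    [[0.26, -0.68, 0], 0],
    [[0.26, -0.68, 0], 0],
    [[0.26, -0.68, 0], 0],
    [[0.26, -0.68, 0], 0],
    [[0.26, -0.68, 0], 0],
  ],
)

```text
clock: 3.93
tool_pos: [0.5197, 0.2435, 0.2906]
eef_rot: [0.988, 0.156, -0.0, 0.001]
contact_force: [-0.3, 0.8, 0.6]
opening: 0.006
```

```bash
python3 -c "
from h import *
look('w2.png',['blower_start_top','blower_stop_top','mains_press'])"
```

```text
3.93 [0.5197 0.2435 0.2906] [ 0.951  0.308 -0.001] [-0.29  0.77  0.57] 0.0059113237089815
blower_start_top 0.9 [380.3 495. ] [ 0.3903 -0.0356  0.064 ]
blower_start_top 0.62 [267.6 498.9] [0.5269 0.0369 0.064 ]
blower_stop_top 0.5 [224.2 543.8] [0.59   0.0017 0.064 ]
mains_press 0.61 [135.3 313.8] [0.5901 0.2686 0.085 ]
```

View pics/w2.png

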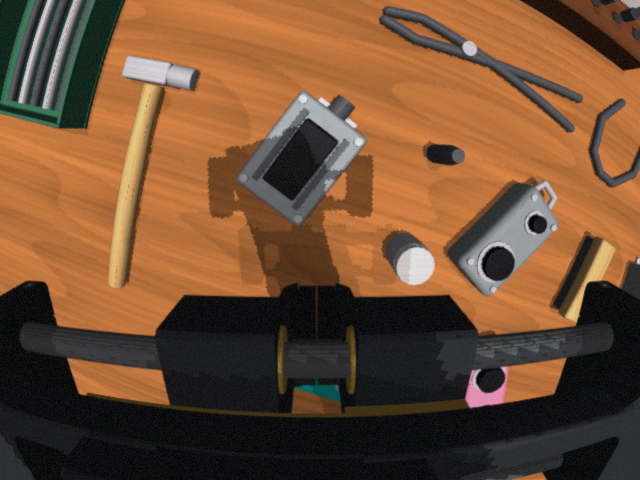

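The rocker is centred near (160, 302), with the gland at (107, 342). I'll take the box frame from its four corner screws: (99, 305), (141, 361), (178, 243) and (217, 297).

```bash
python3 -c "
from h import *
s=get_state()
P=[at('wrist',p,.061,s) for p in [(99,305),(141,361),(178,243),(217,297)]]
print(np.round(P,4)); c=np.mean(P,0); d=(P[0]+P[1]-P[2]-P[3]); print(c,d/2,np.arctan2(d[1],d[0]))
print('gland',at('wrist',(107,342),.04,s))
for p in [(119,313),(131,342),(188,262),(198,291)]: print(at('wrist',p,.077,s))
d/=np.linalg.norm(d); print('press',c+.022*d)
M=R.from_quat(s['eef_rot']).as_matrix()
print(M.T@(c+.022*d-s['tool_pos'])/.75)
print('tipz',s['tool_pos'][2]-.022)
"
```

```text
[[0.6214 0.2886 0.061 ]
 [0.5997 0.226  0.061 ]
 [0.5317 0.3228 0.061 ]
 [0.5108 0.2615 0.061 ]]
[0.56589885 0.27473142 0.061     ] [ 0.08930893 -0.03484914  0.        ] -0.37203738144750964
gland [0.62734727 0.2525215  0.04      ]
[0.60432389 0.27505676 0.077     ]
[0.60203742 0.24695197 0.077     ]
[0.5302692  0.30053845 0.077     ]
[0.52935629 0.27221192 0.077     ]
press [0.5863938 0.2667341 0.061    ]
[ 0.09386334 -0.00135057  0.30646231]
tipz 0.2688504463423131
```

Screws and network agree: the press point is about (0.588, 0.2675) and the box yaw is -0.37. I'll align the tool above it.

jog_arm(
  rows=[
    [[0.096, -0.002, 0.08], 0.343],
    [[0.096, -0.002, 0.15], 0.343],
    [[0.096, -0.002, 0.205], 0.343],
    [[0.096, -0.002, 0.205], 0.343],
    [[0.096, -0.002, 0.205], 0.343],
    [[0.096, -0.002, 0.205], 0.343],
    [[0.096, -0.002, 0.205], 0.343],
    [[0.096, -0.002, 0.205], 0.343],
    [[0.096, -0.002, 0.205], 0.343],
    [[0.096, -0.002, 0.205], 0.343],
  ],
)

```text
clock: 4.97
tool_pos: [0.5878, 0.2696, 0.1379]
eef_rot: [0.983, -0.184, 0.001, -0.001]
contact_force: [-0.3, -0.4, 0.7]
opening: 0.004
```

```bash
python3 -c "
from h import *
look('w3.png',['mains_press']);print(get_state()['q'][6])"
```

```text
4.97 [0.5878 0.2696 0.1379] [ 0.933 -0.361  0.001] [-0.33 -0.44  0.7 ] 0.003941948071658974
mains_press 0.53 [404.6 165.9] [0.539  0.3934 0.085 ]
-2.3792986414291857
```

View pics/w3.png

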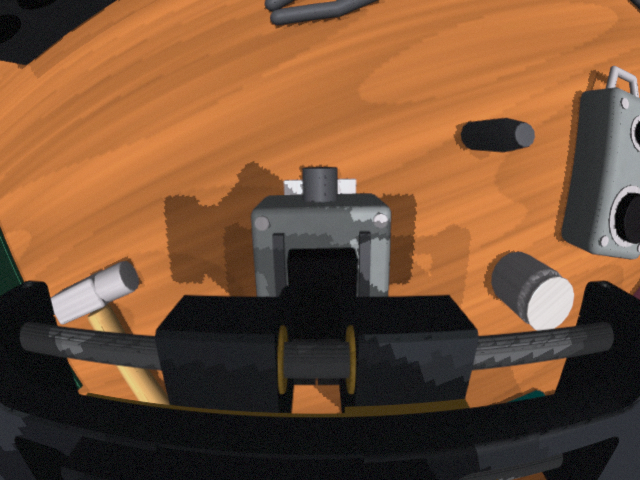

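The tool is lined up with the rocker, whose raised end is at (250, 322) beside the gland at (185, 320). Pressing down slowly now.

jog_arm(
  rows=[
    [[0, 0, 0.02], 0],
    [[0, 0, 0.03], 0],
    [[0, 0, 0.036], 0],
    [[0, 0, 0.04], 0],
    [[0, 0, 0.044], 0],
    [[0, 0, 0.047], 0],
    [[0, 0, 0.05], 0],
    [[0, 0, 0.052], 0],
    [[0, 0, 0.054], 0],
    [[0, 0, 0.054], 0],
  ],
)

```text
clock: 5.9
tool_pos: [0.5898, 0.2687, 0.0991]
eef_rot: [0.983, -0.185, 0.002, -0.0]
contact_force: [0.2, -3.0, 13.0]
opening: 0.002
```

jog_arm(
  rows=[
    [[0, 0, 0.0015], 0],
    [[0, 0, 0.003], 0],
    [[0, 0, 0.003], 0],
    [[0, 0, 0.003], 0],
  ],
)

```text
clock: 6.23
tool_pos: [0.5899, 0.2687, 0.0987]
eef_rot: [0.983, -0.185, 0.003, -0.001]
contact_force: [-2.7, -4.7, 26.1]
opening: 0.009
```

The force rises with almost no travel at a tip height of 0.077, so it's at the end stop. I'll lift and check.

jog_arm(
  rows=[
    [[0, 0, -0.02], 0],
    [[0, 0, -0.06], 0],
    [[-0.04, 0, -0.11], -0.1],
    [[-0.07, 0, -0.16], -0.2],
    [[-0.1, 0, -0.2], -0.3],
    [[-0.1, 0, -0.22], -0.343],
    [[-0.1, 0, -0.24], -0.343],
    [[-0.1, 0, -0.24], -0.343],
  ],
)

```text
clock: 6.9
tool_pos: [0.5182, 0.2987, 0.2782]
eef_rot: [0.987, 0.161, 0.003, -0.002]
contact_force: [1.2, -0.1, -0.4]
opening: 0.006
```

```bash
python3 -c "
from h import *
look('w4.png',['blower_start_top','blower_stop_top','mains_press'])
snap('scene','s4.png'); a=cv2.imread('pics/scene0.png')[210:290,400:490]; b=cv2.imread('pics/s4.png')[210:290,400:490]
cv2.imwrite('pics/c4.png',cv2.resize(np.hstack([a,b]),None,fx=4,fy=4,interpolation=cv2.INTER_CUBIC))
"
```

```text
6.9 [0.5182 0.2987 0.2782] [0.948 0.317 0.007] [ 1.2  -0.13 -0.35] 0.005758627013457613
blower_start_top 0.96 [285.2 543.4] [0.5298 0.0347 0.064 ]
blower_start_top 0.86 [396. 531.] [ 0.3878 -0.0403  0.064 ]
blower_start_top 0.71 [395.2 341.4] [0.3355 0.209  0.064 ]
blower_start_top 0.22 [171.1 483.2] [0.6153 0.1613 0.064 ]
blower_stop_top 0.5 [243.7 583.5] [0.5917 0.0015 0.064 ]
mains_press 0.65 [154.6 381.6] [0.5926 0.2656 0.085 ]
```

View pics/c4.png

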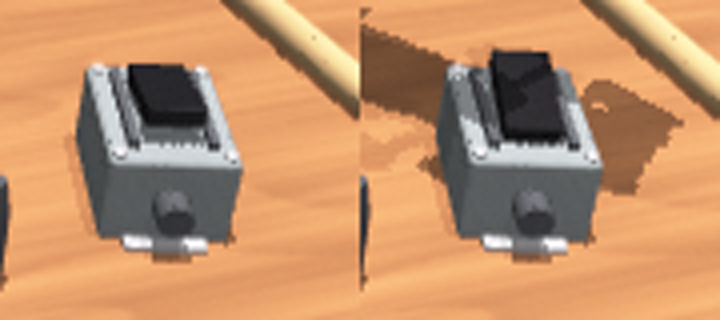

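View pics/w4.png

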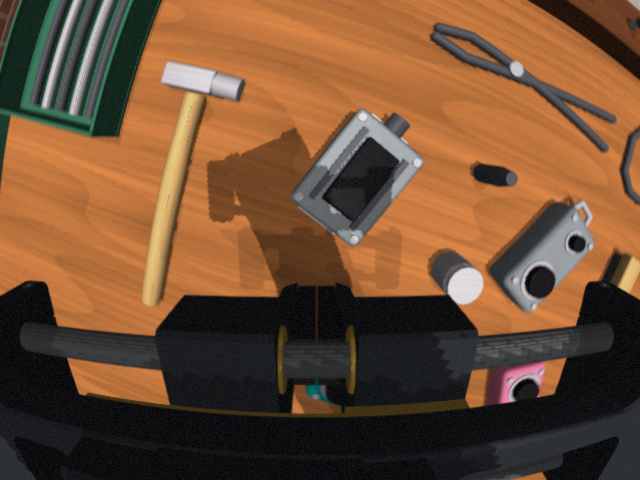

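The rocker is over: the gland end is down and the far end is up. Now back to the extractor.

jog_arm(
  rows=[
    [[-0.28, 0.76, 0], 0],
    [[-0.28, 0.76, 0], 0],
    [[-0.28, 0.76, 0], 0],
    [[-0.28, 0.76, 0], 0],
    [[-0.28, 0.76, 0], 0],
    [[-0.28, 0.76, 0], 0],
    [[-0.28, 0.76, 0], 0],
    [[-0.28, 0.76, 0], 0],
    [[-0.28, 0.76, 0], 0],
    [[-0.28, 0.76, 0], 0],
    [[-0.28, 0.76, 0], 0],
    [[-0.28, 0.76, 0], 0],
    [[-0.28, 0.76, 0], 0],
    [[-0.28, 0.76, 0], 0],
    [[-0.28, 0.76, 0], 0],
    [[-0.28, 0.76, 0], 0],
    [[-0.28, 0.76, 0], 0],
    [[-0.28, 0.76, 0], 0],
    [[-0.28, 0.76, 0], 0],
  ],
)

```text
clock: 8.73
tool_pos: [0.4953, -0.3079, 0.2739]
eef_rot: [0.987, 0.159, -0.0, -0.001]
contact_force: [-0.6, 1.4, -0.1]
opening: 0.005
```

```bash
python3 -c "
from h import *
look('w5.png',['extractor_start_top','extractor_stop_top','blower_start_top','blower_stop_top'])"
```

```text
8.73 [ 0.4953 -0.3079  0.2739] [0.95  0.313 0.   ] [-0.63  1.42 -0.07] 0.0053375914298855855
extractor_start_top 0.73 [208.  312.3] [ 0.5042 -0.3003  0.074 ]
extractor_start_top 0.6 [131.7 330.3] [ 0.5728 -0.2942  0.074 ]
extractor_stop_top 0.63 [207.2 314.4] [ 0.5054 -0.3019  0.074 ]
extractor_stop_top 0.47 [79.9 81.3] [ 0.5613 -0.04    0.074 ]
blower_start_top 0.94 [232.9  55.7] [ 0.3926 -0.0349  0.064 ]
blower_start_top 0.9 [98.9 33.9] [0.5313 0.0315 0.064 ]
blower_stop_top 0.55 [289.3  68.1] [ 0.3299 -0.0592  0.064 ]
blower_stop_top 0.53 [49.7 64. ] [0.59   0.0045 0.064 ]
```

View pics/w5.png

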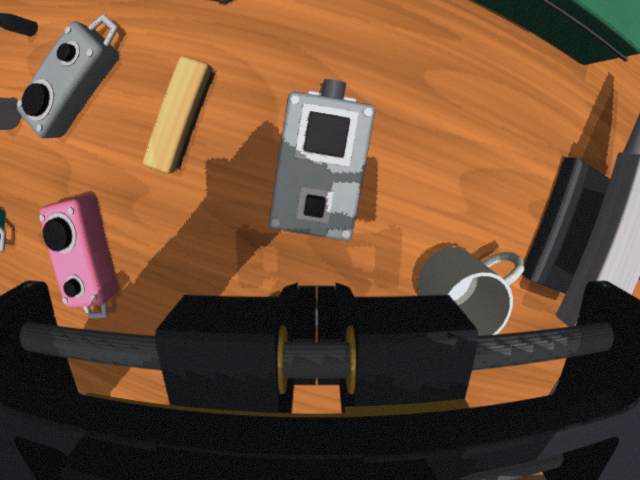

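The large key is centred at (134, 327) and the small one at (206, 315), with the gland above the large key. Moving over the large key.

jog_arm(
  rows=[
    [[0.102, 0.012, 0.05], 0.065],
    [[0.102, 0.012, 0.1], 0.065],
    [[0.102, 0.012, 0.15], 0.065],
    [[0.102, 0.012, 0.19], 0.065],
    [[0.102, 0.012, 0.21], 0.065],
    [[0.102, 0.012, 0.21], 0.065],
    [[0.102, 0.012, 0.21], 0.065],
    [[0.102, 0.012, 0.21], 0.065],
  ],
)

```text
clock: 9.65
tool_pos: [0.5714, -0.2956, 0.1186]
eef_rot: [0.996, 0.093, 0.001, 0.001]
contact_force: [1.0, -0.6, 0.2]
opening: 0.002
```

```bash
python3 -c "
from h import *
look('w6.png',['extractor_start_top'])"
```

```text
9.65 [ 0.5714 -0.2956  0.1186] [0.983 0.185 0.002] [ 1.05 -0.57  0.2 ] 0.00227347924530565
extractor_start_top 0.72 [284.1 309. ] [ 0.5707 -0.2918  0.074 ]
```

View pics/w6.png

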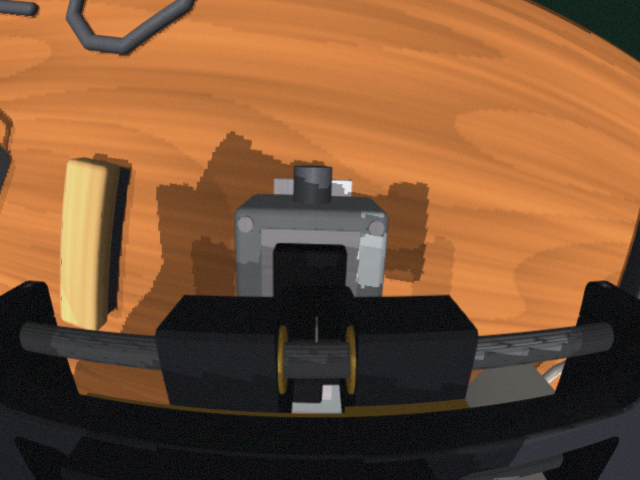

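It's aligned to within about 3 mm, so I'll correct sideways a little and press.

jog_arm(
  rows=[
    [[0, -0.004, 0.01], 0],
    [[0, -0.004, 0.02], 0],
    [[0, -0.004, 0.026], 0],
    [[0, -0.004, 0.03], 0],
    [[0, -0.004, 0.033], 0],
    [[0, -0.004, 0.036], 0],
    [[0, -0.004, 0.039], 0],
    [[0, -0.004, 0.041], 0],
    [[0, -0.004, 0.041], 0],
  ],
)

```text
clock: 10.5
tool_pos: [0.5695, -0.2917, 0.0884]
eef_rot: [0.996, 0.093, -0.0, -0.0]
contact_force: [-5.8, 2.6, 21.3]
opening: 0.004
```

jog_arm(
  rows=[
    [[0, 0, 0.002], 0],
    [[0, 0, 0.002], 0],
    [[0, 0, 0.002], 0],
  ],
)

```text
clock: 10.75
tool_pos: [0.5695, -0.2917, 0.0883]
eef_rot: [0.996, 0.093, -0.0, 0.0]
contact_force: [-8.6, 4.9, 30.3]
opening: 0.002
```

jog_arm(
  rows=[
    [[0, 0, -0.02], 0],
    [[0, 0, -0.06], 0],
    [[0, 0, -0.11], 0],
    [[-0.03, 0, -0.16], 0],
    [[-0.07, 0, -0.2], 0],
    [[-0.1, 0, -0.22], 0],
    [[-0.1, 0, -0.22], 0],
    [[-0.1, 0, -0.22], 0],
  ],
)

```text
clock: 11.42
tool_pos: [0.4955, -0.3073, 0.2506]
eef_rot: [0.996, 0.091, 0.001, 0.001]
contact_force: [-0.4, -1.5, -0.4]
opening: 0.006
```

```bash
python3 -c "
from h import *
look('w7.png',['extractor_start_top','blower_start_top','blower_stop_top'])
a=cv2.imread('pics/scene0.png')[240:320,165:255]; snap('scene','s7.png'); b=cv2.imread('pics/s7.png')[240:320,165:255]
cv2.imwrite('pics/c7.png',cv2.resize(np.hstack([a,b]),None,fx=4,fy=4,interpolation=cv2.INTER_CUBIC))"
```

```text
11.42 [ 0.4955 -0.3073  0.2506] [0.983 0.182 0.002] [-0.37 -1.46 -0.4 ] 0.005978395374833189
extractor_start_top 0.74 [130. 315.] [ 0.5727 -0.292   0.074 ]
blower_start_top 0.76 [277.1  53. ] [ 0.3893 -0.0368  0.064 ]
blower_start_top 0.74 [142.7   7.7] [0.5284 0.0362 0.064 ]
blower_stop_top 0.6 [85.9 32.4] [0.5898 0.0055 0.064 ]
blower_stop_top 0.49 [328.2  74. ] [ 0.3324 -0.0617  0.064 ]
blower_stop_top 0.28 [114.7  55.1] [ 0.5606 -0.0339  0.064 ]
```

View pics/c7.png

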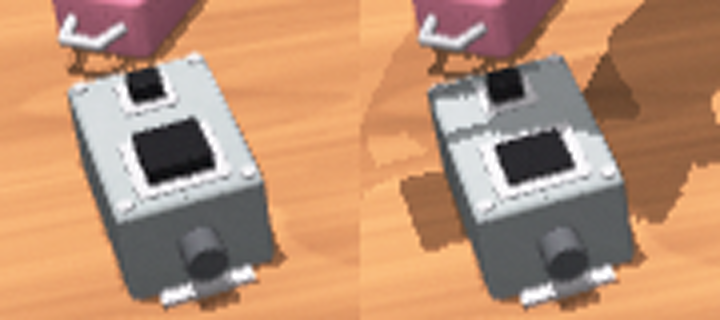

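The large square key is now nearly flush and the small one hasn't changed. On to the pendant.

jog_arm(
  rows=[
    [[0.068, -0.478, -0.03], 0.32],
    [[0.068, -0.478, -0.03], 0.32],
    [[0.068, -0.478, -0.03], 0.32],
    [[0.068, -0.478, -0.03], 0.32],
    [[0.068, -0.478, -0.03], 0.32],
    [[0.068, -0.478, -0.03], 0.32],
    [[0.068, -0.478, -0.03], 0.32],
    [[0.068, -0.478, -0.03], 0.32],
    [[0.068, -0.478, -0.03], 0.32],
    [[0.068, -0.478, -0.03], 0.32],
    [[0.068, -0.478, -0.03], 0.32],
    [[0.068, -0.478, -0.03], 0.32],
    [[0.068, -0.478, -0.03], 0.32],
  ],
)

```text
clock: 12.75
tool_pos: [0.48, 0.0543, 0.2716]
eef_rot: [0.974, -0.226, -0.0, 0.001]
contact_force: [0.7, -0.6, -1.2]
opening: 0.005
```

```bash
python3 -c "
from h import *
look('w8.png',['blower_start_top','blower_stop_top']);print(get_state()['q'])"
```

```text
12.75 [0.48   0.0543 0.2716] [ 0.898 -0.441 -0.   ] [ 0.73 -0.57 -1.18] 0.005040233778456105
blower_start_top 0.85 [160.4 310.1] [0.5293 0.0358 0.064 ]
blower_start_top 0.85 [263.4 438. ] [ 0.3877 -0.0331  0.064 ]
blower_start_top 0.85 [244.6 625. ] [ 0.2899 -0.2735  0.064 ]
blower_stop_top 0.92 [ 88.1 312.8] [0.5865 0.0049 0.064 ]
blower_stop_top 0.84 [300.1 477.8] [ 0.3287 -0.0596  0.064 ]
blower_stop_top 0.76 [189.8 639. ] [ 0.346  -0.3152  0.064 ]
[-0.27219488  0.49145583  0.09661282  1.97738146 -0.07188932  0.67628143
 -2.15851417]
```

View pics/w8.png

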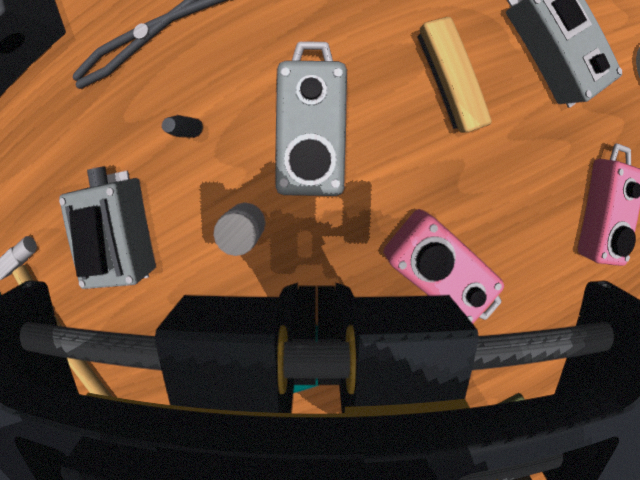

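The large round key is centred at (160, 310), the stop key at (88, 312), and the loop is above it. Moving over the large key.

jog_arm(
  rows=[
    [[0.07, -0.007, 0.05], 0],
    [[0.07, -0.007, 0.1], 0],
    [[0.07, -0.007, 0.15], 0],
    [[0.07, -0.007, 0.19], 0],
    [[0.07, -0.007, 0.212], 0],
    [[0.07, -0.007, 0.218], 0],
    [[0.07, -0.007, 0.218], 0],
    [[0.07, -0.007, 0.218], 0],
  ],
)

```text
clock: 13.57
tool_pos: [0.5301, 0.0371, 0.1093]
eef_rot: [0.974, -0.226, 0.001, -0.0]
contact_force: [-0.1, 0.8, 0.3]
opening: 0.004
```

```bash
python3 -c "
from h import *
look('w9.png',['blower_start_top'])"
```

```text
13.57 [0.5301 0.0371 0.1093] [ 0.898 -0.44   0.001] [-0.15  0.81  0.31] 0.004226820335274305
blower_start_top 0.73 [282.3 318.7] [0.5301 0.0357 0.064 ]
blower_start_top 0.72 [413.8 504.5] [ 0.3886 -0.0323  0.064 ]
```

View pics/w9.png

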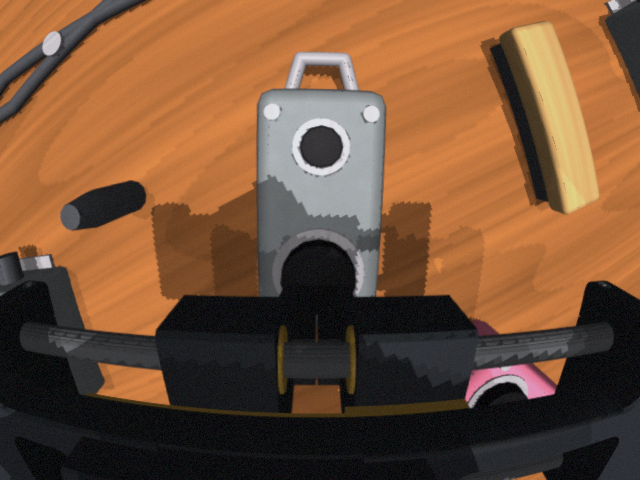

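The tool is well centred on the key, so I'll press.

jog_arm(
  rows=[
    [[0, 0, 0.015], 0],
    [[0, 0, 0.024], 0],
    [[0, 0, 0.028], 0],
    [[0, 0, 0.031], 0],
    [[0, 0, 0.034], 0],
    [[0, 0, 0.036], 0],
    [[0, 0, 0.038], 0],
    [[0, 0, 0.04], 0],
    [[0, 0, 0.041], 0],
    [[0, 0, 0.041], 0],
  ],
)

```text
clock: 14.5
tool_pos: [0.529, 0.0376, 0.0784]
eef_rot: [0.974, -0.225, -0.0, 0.0]
contact_force: [-2.9, 1.1, 11.0]
opening: 0.004
```

jog_arm(
  rows=[
    [[0, 0, 0.001], 0],
    [[0, 0, 0.002], 0],
    [[0, 0, 0.002], 0],
    [[0, 0, 0.002], 0],
  ],
)

```text
clock: 14.83
tool_pos: [0.5291, 0.0376, 0.0783]
eef_rot: [0.974, -0.225, 0.0, -0.0]
contact_force: [-5.0, 0.9, 24.5]
opening: 0.005
```

It's at the end stop: tip at 0.056 and 24 N. Lifting straight up, then backing off to check.

jog_arm(
  rows=[
    [[0, 0, -0.01], 0],
    [[0, 0, -0.04], 0],
    [[0, 0, -0.09], 0],
    [[0, 0, -0.14], 0],
    [[-0.03, 0, -0.19], 0],
    [[-0.07, 0, -0.24], 0],
    [[-0.07, 0.0, -0.26], 0],
    [[-0.07, 0.0, -0.26], 0],
    [[-0.07, 0.0, -0.26], 0],
  ],
)

```text
clock: 15.58
tool_pos: [0.4831, 0.0608, 0.2723]
eef_rot: [0.974, -0.225, 0.002, -0.001]
contact_force: [0.0, -0.4, -0.8]
opening: 0.004
```

```bash
python3 -c "
from h import *
look('w10.png',['blower_start_top','blower_stop_top'])
snap('side','d10.png')
a=cv2.imread('pics/scene0.png')[170:330,170:490]; snap('scene','s10.png'); b=cv2.imread('pics/s10.png')[170:330,170:490]
cv2.imwrite('pics/c10.png',cv2.resize(np.vstack([a,b]),None,fx=1.8,fy=1.8,interpolation=cv2.INTER_CUBIC))
a=cv2.imread('pics/side0.png')[140:400,230:440];b=cv2.imread('pics/d10.png')[140:400,230:440]
cv2.imwrite('pics/e10.png',cv2.resize(np.hstack([a,b]),None,fx=1.9,fy=1.9,interpolation=cv2.INTER_CUBIC))"
```

```text
15.58 [0.4831 0.0608 0.2723] [ 0.899 -0.438  0.003] [ 0.02 -0.42 -0.79] 0.004085877058115539
blower_start_top 0.75 [158.9 320.7] [0.5303 0.0338 0.064 ]
blower_start_top 0.71 [261.3 445.9] [ 0.3901 -0.0347  0.064 ]
blower_start_top 0.67 [243.8 628.2] [ 0.2936 -0.2726  0.064 ]
blower_start_top 0.29 [221.6 254.6] [0.5059 0.1135 0.064 ]
blower_stop_top 0.69 [302.7 485. ] [ 0.326  -0.0599  0.064 ]
blower_stop_top 0.57 [ 88.2 319.5] [0.5881 0.0067 0.064 ]
```

View pics/c10.png

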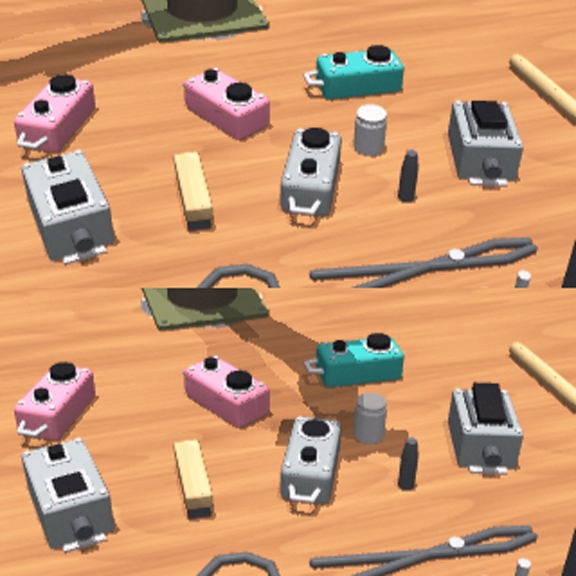

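View pics/e10.png

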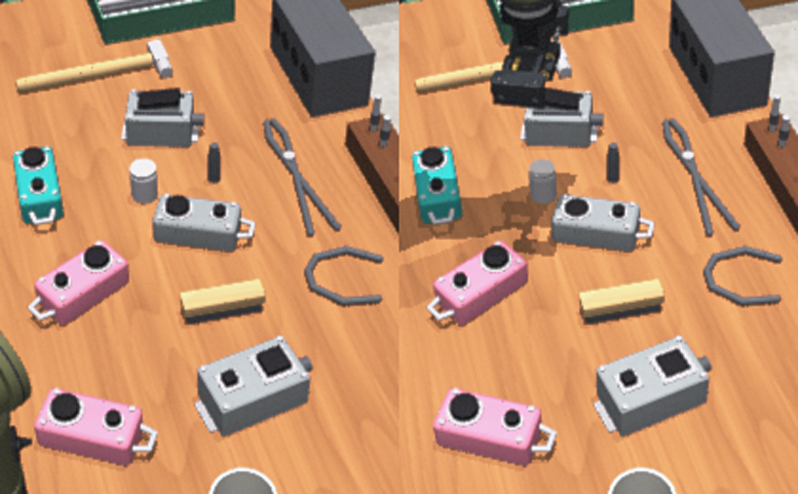

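View pics/w10.png

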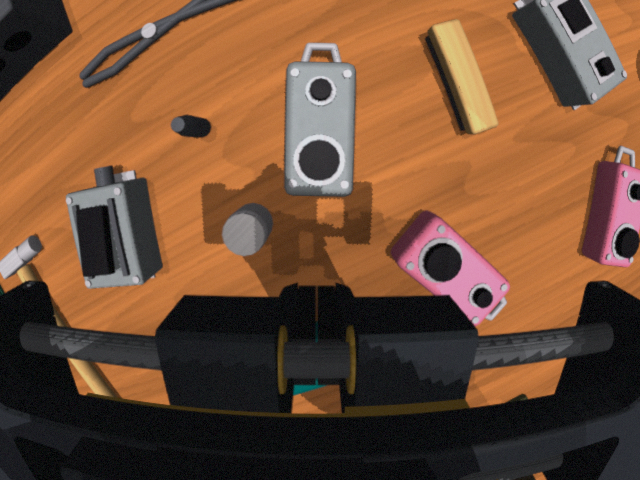

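The rocker is over, both large keys are in, the stop keys are still out and nothing has visibly moved. Handing in.

```bash
python3 -c "
from h import *
print(workorder.finish_job())"
```

```text
the job is handed in; nothing more can be done
None
```

I pressed the three controls in order with the fingers shut: the mains rocker, then the large square extractor key, then the large round blower key. I handed the job in at about 16 s, and no verdict was reported.

- **End stops:** each control was pressed until the force climbed with almost no further travel. That was 26 N with the fingertips 77 mm above the bench for the rocker, 30 N at 66 mm for the square key and 24 N at 56 mm for the round key. Both key heights match fully in.
- **Last pictures:** the scene, side and wrist views showed the rocker over, both large keys nearly flush and both stop keys standing out. The arm was clear of everything.
- **Pendant and other things:** I saw no movement of the pendant, and its key positions agreed with the earlier readings within about 2 mm. The tin, brush, drift, tongs and horseshoe looked unmoved. The hammer and mug were only partly in the compared views, but looked unchanged where they showed.
- **Disagreements:** the detection networks sometimes took the pink pendants or the wrong key for the target. I settled those by checking the pictures and the box corner screws. No check failed, but I couldn't read the joint values directly.

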